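Crate the sealant tins and hold the mirror on the orange cap

TASK

Stand the two sealant tins upright in the divided plywood crate, one per cell (any cells), setting them down rather than dropping them. Then turn the spring-loaded mirror by the red knob on its top until the camera beside it sees the orange cap in the middle of the mirror, and finish while still gripping the knob and holding that angle, because the mirror swings back when let go. Leave the red bin, the screwdriver and the olive bracket where they are.

Things in the scene. Friction and masses are not known exactly. Their poses are not given: they have to be found in the camera images.
- tin_marked_center (a point): Loose metal tin with the ORANGE cap, about 0.18 kg, mid-height point on its axis (50 mm above its foot), z axis up along the tin. Body 48 mm in diameter and 80 mm tall, with a cap 40 mm in diameter and 20 mm tall on top (100 mm in all).
- tin_plain_center (a point): Loose metal tin with the WHITE cap, otherwise the same tin: mid-height point on its axis, 50 mm above its foot.
- tin_marked: The same orange-capped tin; origin at the centre of its foot.
- tin_plain: The same white-capped tin; origin at the centre of its foot.
- marker (a point): The marker that the camera has to see: centre of the orange cap, 90 mm above the foot of the orange-capped tin.
- cell0 (a point): Centre of the floor of an end cell of the plywood crate (fixed to the bench; 208 x 72 mm outside, 34 mm high, floor 5 mm thick, walls and dividers 5 mm thick). Three cells in a row, each 62 x 62 mm inside, centres 67.7 mm apart; x axis along the row of cells, y axis across it.
- cell1 (a point): Centre of the floor of the middle cell of the crate; same axes.
- cell2 (a point): Centre of the floor of the other end cell of the crate, on the +x side of the row; same axes.
- mirror_axis (a point): Point on the mirror's upright turning axis, 100 mm above the bench, at the middle of the mirror (glass 70 mm wide, 76 mm tall; its reflecting face contains this axis). It belongs to the fixed grey base, whose x axis points from the mirror axis to the camera lens; y is level, z up.
- lens (a point): Front of the lens of the small white box camera (dark lens) on the same base, 194 mm from the mirror axis and 100 mm above the bench. It looks straight at the mirror and cannot turn.
- mirror (a joint): Turn of the mirror, rad. 0 (parked against its stop): the reflecting face looks straight at the lens. It grows as the mirror is turned clockwise seen from above, up to 1.3. The camera's reflected line of sight turns twice as far: at value a it leaves the mirror axis 2a clockwise from the direction to the lens. A spring pushes it back to 0 (0.04 N m at 0, rising 0.08 N m per rad).
- knob: Red bar knob on top of the mirror, turning with it: 50 mm long along its y axis (parallel to the glass), 14 mm thick along its x axis (the way the glass faces), 32 mm tall; origin at the centre of its underside on the turning axis, 160 mm above the bench.
- knob_grip (a point): Centre of the red bar knob, on the turning axis, 176 mm above the bench; same axes as the knob.
- sight_line (a point): Point on the mirror axis, 100 mm above the bench, whose x axis points along the camera's line of sight after reflection in the mirror. A yellow pointer 95 mm long below the mirror, geared to turn twice as far as the mirror, shows the same direction; it points at the camera when the mirror is parked.
- red_bin: Bystander: open red plastic bin, 100 x 75 mm, 45 mm high; origin at the centre of its underside.
- screwdriver: Bystander: screwdriver with a blue handle, 190 mm long, lying along its x axis.
- bracket: Bystander: olive metal angle bracket, 60 x 110 mm, 54 mm high; origin at the centre of its underside.
Things that resemble listed ones, but are neither listed nor needed, are in the scene too. What is shaped like the tin_marked but purple or turquoise is not meant.

How it is judged:
By the outcome, as a careful person would: the job done as asked, in the order asked, and still so for the second after the job is handed in, while the arm keeps its last pose, push and grip.
It also fails if it takes over 64 s, if anything falls off the work surface, if the arm or the gripper's body presses on something with over 40 N, if the wrist force passes 120 N, or if a joint passes its speed limit or range.

ROBOT

A 7-joint arm with a two-finger parallel gripper is mounted at the origin on the work surface. World frame = base frame: x ahead of the robot, y to its left, z up, the work surface at z = 0. Lengths are in m, angles in degrees, forces in N, time in s.
With the tool pointing down it reaches from about 0.4 to 0.85 m from the base axis. Payload 10.4 kg.
Tool frame: the origin (TCP) lies at the very end of the fingers, on their centre line; the grasp point (between the pads) lies 19 mm behind it; y points along the fingers, z is the direction in which the jaws open and shut, and the axes are right-handed (so a half turn about y gives the same grasp; the last joint's range is limited). The gripper opens to 87 mm and grips with 3 to 60 N. Pads are 19 mm wide; open, the fingers measure 117 mm over their backs; the gripper's body (75 mm by 190 mm) begins 51 mm behind the grasp point.
Start: joints at [65.397, 19.034, -3.707, 83.658, 1.238, 77.344, -5.071], TCP at [0.247, -0.574, 0.223] pointing down, gripper open.
Joint ranges: [-148.97, 148.97], [-28.65, 121.19], [-84.17, 76.75], [9.2, 138.47], [-72.65, 252.65], [3.7, 117.97], [-149.18, 149.18]. Speed limits (degrees/s): [127.2, 127.2, 159.86, 159.86, 180, 180, 180].

INTERFACE

Orientations are given as [roll, pitch, yaw] about the fixed x, y, z axes, in that order (R = Rz(yaw) Ry(pitch) Rx(roll)).
In Python, from station import sensors, optics, bot gives the robot as it stands.
- The arm moves only by the tool drive_tool, never from a script. Its argument "increments" is a list of rows, each a list of 4 numbers: the shift along the tool's x, y, z in m, then the turn about the tool's y in rad. A call has 1 to 12 rows; each row shifts and turns the pose as measured when the row begins, along the tool's axes as they then stand; what a row does not reach is not made up. A row lasts 1/10 s, in which the tool goes at most 50 mm and 8.59 degrees, less where a joint would pass 70% of its speed; a pose out of reach is approached as far as the arm can. A call with a gripper value outside its range is refused whole. "claw" is the finger opening in m, from 0 to 0.087, set as the call begins (left out, the last holds). The fingers move at their own pace and stop on an object; the grip force is fixed at half the most. Time passes only in rows, so rows that do not move let the fingers close. It gives the time, the measured TCP pose, the force and the opening at its end, in the units of the state.
- sensors.read_state(): the state, without advancing time (a new reading comes with each control period).
- optics.grab_frame(name): name is "side" or "top" or "wrist"; returns a dict with "img" (384x512x3 uint8, red, green, blue), "range_z" (384x512 float32, m along the optical axis (not along the pixel's ray), 0 where there is no reading), "intrinsics" (3x3 intrinsics, pixels), "R" (3x3) and "t" (3): a world point X has camera coordinates R X + t; the wrist camera has in their place "tool_from_camera" (4x4, takes a point from camera to tool coordinates, whose origin is the TCP and whose axes are the tool frame's). Camera axes: x right, y down, z forward; pixel columns grow to the right and rows downward; lengths in m; the calibration is good to about 2 mm. A picture is of the moment at which its call begins: read the wrist's pose just before it.
- bot.finish_job(): hands the job in, once; it reports no verdict.
The state is a dict: "time_s": time; "qpos": joint angles; "qvel": joint speeds; "joint_efforts": joint torques, N m; "ee_pos": TCP position; "ee_rot": TCP orientation; "ft_force": force on the tool from outside, world axes, zero at the start; "ft_torque": the same for the moment, N m; "grip_width": finger opening in m.
Only numpy, scipy, OpenCV 4.12 (cv2) and the standard library are available. Lean on these libraries where they do the work, as an engineer would, in place of code of your own. Each camera call takes 0.05 s, during which the arm holds its last target.

## Working session

There is one attempt and no reset: what is moved stays moved. The work goes in short steps, Python scripts to look and compute and a tool call to move; the robot and the scene stay as the last step left them, time stands still between calls to the robot, and variables do not carry over. Pictures are saved under pics/ and viewed, and the job is handed in when it is done.

Besides the shell and the picture viewer there is one more tool, called after "Call:" in YAML: its name, and indented under it one key for each argument. drive_tool: Moves the arm, as the interface text tells. Its arguments: {"type":"object","properties":{"increments":{"type":"array"},"claw":{"type":"number"}},"required":["increments"]}

```bash
mkdir -p pics; ls; cat > h.py <<'E'
import numpy as np,cv2
from station import sensors,optics,bot
def save(name,fn):
    f=optics.grab_frame(name); cv2.imwrite('pics/'+fn+'.png',f['img'][:,:,::-1]); np.savez('pics/'+fn+'.npz',**{k:np.array(v) for k,v in f.items()}); return f
def pts(f):
    K=np.array(f['intrinsics']);z=f['range_z'];v,u=np.indices(z.shape)
    c=np.stack([(u-K[0,2])/K[0,0]*z,(v-K[1,2])/K[1,1]*z,z],-1)
    R=np.array(f['R']);t=np.array(f['t'])
    return (c-t)@R
E
python3 - <<'E'
from h import *
print(sensors.read_state())
for n in('side','top','wrist'):
    f=save(n,n+'0'); print(n,f['intrinsics'],f.get('R'),f.get('t'),f.get('tool_from_camera'))
E
```

```text
pics
{'time_s': 0.0, 'qpos': array([65.39820539, 19.07419634, -3.70718335, 83.70468935,  1.2381319 ,
       77.34367941, -5.07162933]), 'qvel': array([ 0.02382352, -0.02520868,  0.06985934, -0.04675649, -0.00227911,
        0.04598669, -0.03408743]), 'joint_efforts': array([ 5.04411992e-05, -6.23273706e+01,  2.43777141e-02, -3.89896524e+01,
       -6.13790774e-02,  3.98849894e-02,  7.92637388e-05]), 'ee_pos': array([ 0.24712749, -0.5736517 ,  0.2217407 ]), 'ee_rot': array([-9.00825844e+01, -4.24367927e-03, -1.56692602e+02]), 'ft_force': array([ 0.16674121, -0.86215983, -0.16139096]), 'ft_torque': array([-0.00087655,  0.00090171,  0.01879785]), 'grip_width': 0.08758108781895983}
side [[490.48279764   0.         256.36259767]
 [  0.         490.48279764 195.05326812]
 [  0.           0.           1.        ]] [[-0.98793557 -0.15416521 -0.01471026]
 [-0.0683108   0.51905304 -0.85200797]
 [ 0.13898539 -0.84072411 -0.52332211]] [0.56629074 0.14566485 1.28575205] None
top [[446.5444059    0.         256.33401451]
 [  0.         446.5444059  188.96151911]
 [  0.           0.           1.        ]] [[ 0.01467905 -0.99985847  0.00821968]
 [-0.99341481 -0.01551766 -0.11351748]
 [ 0.11362896 -0.00649923 -0.993502  ]] [-0.0307475   0.56294602  1.16770244] None
wrist [[284.3836062    0.         257.83952156]
 [  0.         284.3836062  190.30509143]
 [  0.           0.           1.        ]] None None [[ 8.35048037e-04  9.67127424e-01  2.54290875e-01 -7.03491197e-02]
 [-2.72076622e-04 -2.54290735e-01  9.67127783e-01 -1.62793521e-01]
 [ 9.99999614e-01 -8.76784759e-04  5.07877837e-05  2.01100616e-04]
 [ 0.00000000e+00  0.00000000e+00  0.00000000e+00  1.00000000e+00]]
```

View pics/side0.png

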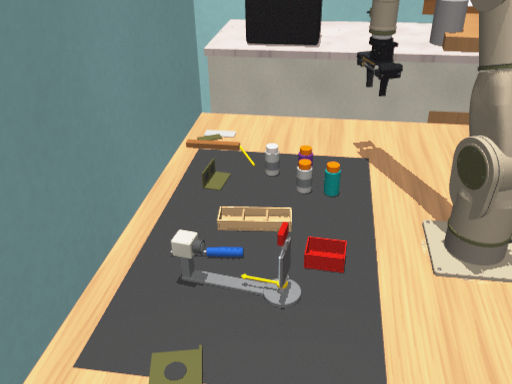

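View pics/top0.png

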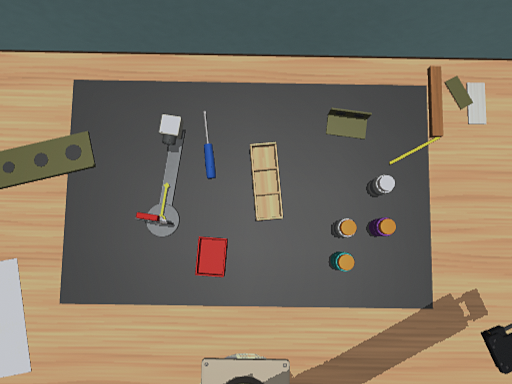

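View pics/wrist0.png

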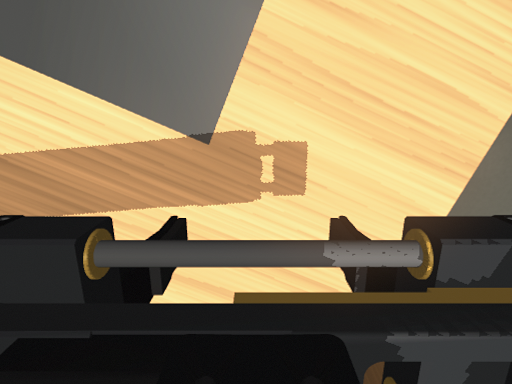

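The top view shows the grey orange-capped tin at (346,228) and the white-capped one at (383,185), with purple (384,227) and turquoise (344,262) decoys. The crate is at (266,181), the mirror at (162,219), its camera at (170,128) and the red bin at (212,257). Next I measure them.

```bash
python3 - <<'E'
from h import *
f=dict(np.load('pics/top0.npz')); P=pts(f); im=f['img'].astype(int)
def reg(n,u0,u1,v0,v1,z0,z1):
    p=P[v0:v1,u0:u1].reshape(-1,3); c=im[v0:v1,u0:u1].reshape(-1,3); m=(p[:,2]>z0)&(p[:,2]<z1)&(f['range_z'][v0:v1,u0:u1].ravel()>0)
    p=p[m]; 
    if len(p)<5: print(n,len(p));return p
    r=cv2.minAreaRect(p[:,:2].astype(np.float32)*1000)
    print(n,len(p),'mean',p.mean(0).round(4),'zmax',p[:,2].max().round(4),'rect mm',np.round(r[0],1),np.round(r[1],1),round(r[2],1), 'circ',cv2.minEnclosingCircle(p[:,:2].astype(np.float32)*1000))
    return p
for n,b in dict(marked=(330,362,212,244),plain=(366,400,168,202),purple=(368,402,212,244),turq=(328,360,246,278)).items(): reg(n,*b,0.092,0.115)
reg('crate',240,292,132,230,0.028,0.045)
reg('cratefloor',240,292,132,230,0.002,0.012)
reg('knob',130,180,205,232,0.18,0.21)
reg('knob',130,180,205,232,0.165,0.21)
reg('mirror',130,180,205,232,0.11,0.15)
reg('cam',155,185,108,145,0.09,0.2)
reg('bin',190,235,230,285,0.035,0.06)
reg('bracket',320,375,100,145,0.01,0.08)
reg('screw',195,222,105,185,0.006,0.05)
# base disk
p=reg('base',140,185,200,240,0.004,0.02)
yel=(im[...,0]>150)&(im[...,1]>130)&(im[...,2]<90); v,u=np.nonzero(yel[150:240,140:190]); q=P[150:240,140:190][v,u]; print('yel',len(q)); print(q[np.argsort(q[:,0])][::6].round(3))
red=(im[...,0]>130)&(im[...,1]<60)&(im[...,2]<60); v,u=np.nonzero(red[200:235,130:180]); q=P[200:235,130:180][v,u]; print('red',q[np.argsort(q[:,1])][::4].round(3))
# side view
f=dict(np.load('pics/side0.npz')); P=pts(f); im=f['img'].astype(int)
print('--side')
reg('knob',270,295,218,250,0.15,0.21)
reg('crate',212,298,200,235,0.028,0.045)
reg('marked',294,314,158,180,0.097,0.115);reg('plain',262,282,142,165,0.097,0.115)
reg('cam',165,200,225,265,0.07,0.2)
E
```

```text
marked 199 mean [ 0.4638 -0.254   0.1004] zmax 0.1062 rect mm [ 464.3 -254.5] [38.2 38.5] 59.0 circ ((463.2178039550781, -254.7462921142578), 20.203847885131836)
plain 197 mean [ 0.5781 -0.3524  0.1007] zmax 0.1067 rect mm [ 577.7 -353.1] [38.6 38. ] 60.4 circ ((578.2651977539062, -353.3050537109375), 20.197664260864258)
purple 205 mean [ 0.4677 -0.3526  0.1006] zmax 0.1074 rect mm [ 468.2 -353.3] [38.3 37.9] 89.5 circ ((467.4747619628906, -353.7476806640625), 20.10527992248535)
turq 210 mean [ 0.3775 -0.2475  0.1002] zmax 0.1055 rect mm [ 377.1 -248.4] [37.2 38.8] 0.7 circ ((377.1179504394531, -248.05892944335938), 20.153196334838867)
crate 466 mean [ 0.589  -0.048   0.0339] zmax 0.0408 rect mm [588.4 -48. ] [208.5  72.1] 5.8 circ ((588.1968994140625, -47.92924880981445), 108.41695404052734)
cratefloor 2608 mean [ 0.5905 -0.0485  0.005 ] zmax 0.012 rect mm [592.3 -47.9] [270.4 142.5] 0.9 circ ((592.4667358398438, -49.64057540893555), 151.9635467529297)
knob 134 mean [0.4791 0.2298 0.1916] zmax 0.1966 rect mm [479.3 231. ] [49.9 13.9] 82.3 circ ((477.4578552246094, 231.1774139404297)
[... 2133 characters left out ...]
 80.7 circ ((474.38970947265625, 234.80137634277344), 27.064496994018555)
crate 417 mean [ 0.5862 -0.0434  0.0319] zmax 0.0381 rect mm [585.3 -45.8] [207.9  82.2] 7.0 circ ((584.5242919921875, -43.16607666015625), 108.45509338378906)
marked 62 mean [ 0.4607 -0.2499  0.0999] zmax 0.1031 rect mm [ 461.  -250.4] [33.8 38.6] 3.6 circ ((461.2454528808594, -251.62234497070312), 20.966800689697266)
plain 58 mean [ 0.5751 -0.3474  0.0999] zmax 0.1044 rect mm [ 576.1 -349.8] [36.1 38.7] 6.8 circ ((574.389892578125, -350.25543212890625), 21.308837890625)
cam 669 mean [0.7063 0.2147 0.1099] zmax 0.1257 rect mm [703.5 204.2] [53.7 69.4] 82.4 circ ((703.5751953125, 201.09434509277344), 40.35219192504883)
```

```bash
python3 - <<'E'
import cv2
a=cv2.imread('pics/top0.png')[90:250,120:300]; cv2.imwrite('pics/topz.png',cv2.resize(a,None,fx=3.6,fy=3.6,interpolation=cv2.INTER_CUBIC)[:600])
a=cv2.imread('pics/side0.png')[195:310,160:360]; cv2.imwrite('pics/sidez.png',cv2.resize(a,None,fx=4,fy=4,interpolation=cv2.INTER_CUBIC))
E
```

```text
(no output)
```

View pics/topz.png

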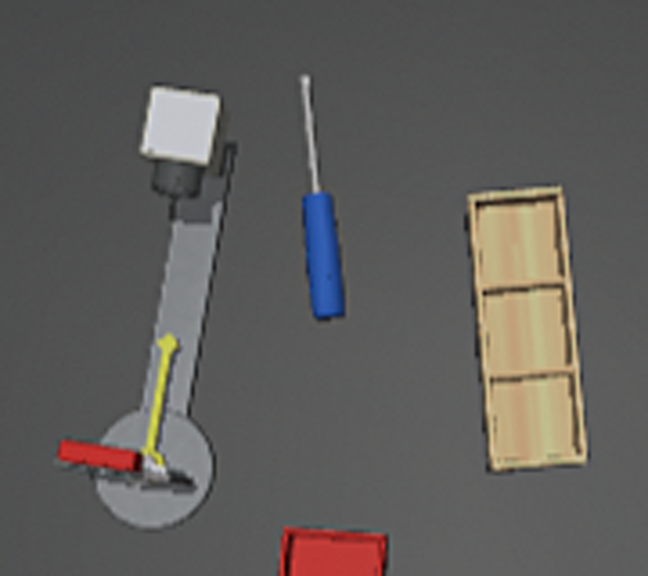

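View pics/sidez.png

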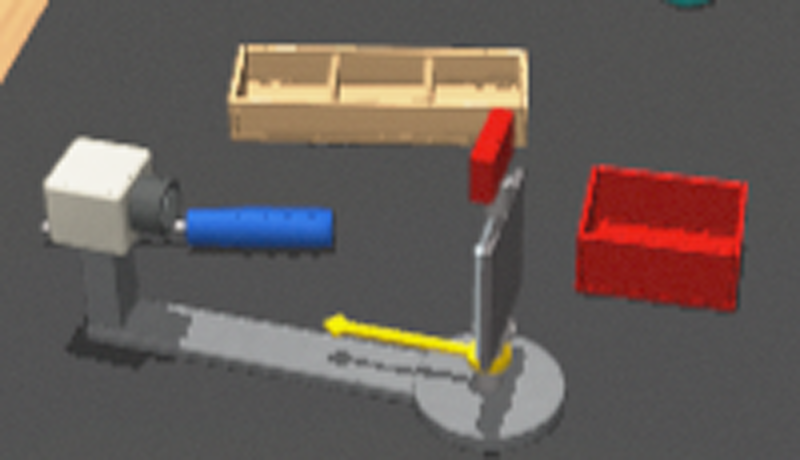

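```bash
cat >> h.py <<'E'
def plan(x,y,z,yaw,n):
    "rows (round numbers) toward a target pose, n rows"
    s=sensors.read_state(); p=np.array(s['ee_pos']); yw=s['ee_rot'][2]
    d=(yaw-yw+180)%360-180; T=np.array([x,y,z]); w=(T-p)
    print('t',s['time_s'],'at',p.round(4),s['ee_rot'].round(2),'F',s['ft_force'].round(1),'w',round(s['grip_width'],4),'delta',w.round(4),round(d,2))
    rows=[]
    for i in range(n):
        a=np.deg2rad(yw+d*i/n); v=w/n
        rows.append([round(float(q),4) for q in (v@[np.cos(a),np.sin(a),0],-v[2],v@[-np.sin(a),np.cos(a),0])]+[round(float(-np.deg2rad(d)/n),4)])
    print(rows)
E
python3 -c "
from h import *
plan(.463,-.253,.16,-135,12)"
```

```text
t 0.15 at [ 0.2472 -0.5737  0.2219] [ -90.06   -0.   -156.69] F [-0.3 -0.4  0.9] w 0.0871 delta [ 0.2158  0.3207 -0.0619] 21.69
[[-0.0271, 0.0052, -0.0174, -0.0315], [-0.0276, 0.0052, -0.0166, -0.0315], [-0.0281, 0.0052, -0.0157, -0.0315], [-0.0286, 0.0052, -0.0148, -0.0315], [-0.0291, 0.0052, -0.0139, -0.0315], [-0.0295, 0.0052, -0.013, -0.0315], [-0.0299, 0.0052, -0.012, -0.0315], [-0.0303, 0.0052, -0.0111, -0.0315], [-0.0306, 0.0052, -0.0101, -0.0315], [-0.0309, 0.0052, -0.0091, -0.0315], [-0.0312, 0.0052, -0.0082, -0.0315], [-0.0314, 0.0052, -0.0072, -0.0315]]
```

Call:
drive_tool:
  increments:
    - [-0.027, 0.005, -0.017, -0.03]
    - [-0.0275, 0.005, -0.0165, -0.03]
    - [-0.028, 0.005, -0.0155, -0.03]
    - [-0.0285, 0.005, -0.015, -0.03]
    - [-0.029, 0.005, -0.014, -0.03]
    - [-0.0295, 0.005, -0.013, -0.03]
    - [-0.03, 0.005, -0.012, -0.03]
    - [-0.03, 0.005, -0.011, -0.03]
    - [-0.03, 0.005, -0.01, -0.03]
    - [-0.03, 0.005, -0.009, -0.03]
    - [-0.03, 0.005, -0.008, -0.03]
    - [-0.03, 0.005, -0.007, -0.03]
  claw: 0.087

```text
time_s: 1.35
ee_pos: [0.4638, -0.249, 0.1568]
ee_rot: [-90.3, -0.2, -135.8]
ft_force: [0.4, 0.3, 0.4]
grip_width: 0.0871
```

```bash
python3 -c "
from h import *
plan(.463,-.253,.15,-135,4)"
```

```text
t 1.35 at [ 0.4638 -0.249   0.1568] [ -90.25   -0.15 -135.8 ] F [0.4 0.3 0.4] w 0.0871 delta [-0.0008 -0.004  -0.0068] 0.8
[[0.0008, 0.0017, 0.0006, -0.0035], [0.0009, 0.0017, 0.0006, -0.0035], [0.0009, 0.0017, 0.0006, -0.0035], [0.0009, 0.0017, 0.0006, -0.0035]]
```

Call:
drive_tool:
  increments:
    - [0.001, 0.002, 0.001, -0.005]
    - [0.001, 0.002, 0.001, -0.005]
    - [0.001, 0.002, 0, 0]
    - [0, 0, 0, 0]

```text
time_s: 1.75
ee_pos: [0.4642, -0.2489, 0.1493]
ee_rot: [-90.4, -0.1, -134.8]
ft_force: [-0.2, 0.4, 0.1]
grip_width: 0.0869
```

```bash
cat >> h.py <<'E'
def wristpts(f,s):
    from scipy.spatial.transform import Rotation as Ro
    K=np.array(f['intrinsics']);z=f['range_z'];v,u=np.indices(z.shape)
    c=np.stack([(u-K[0,2])/K[0,0]*z,(v-K[1,2])/K[1,1]*z,z],-1)
    M=np.array(f['tool_from_camera']); c=c@M[:3,:3].T+M[:3,3]
    return c@Ro.from_euler('xyz',s['ee_rot'],degrees=True).as_matrix().T+s['ee_pos'], c
E
python3 - <<'E'
from h import *
s=sensors.read_state();print(s['ee_pos'],s['ee_rot'])
f=save('wrist','w1');P,c=wristpts(f,s);im=f['img'].astype(int)
o=(im[...,0]>150)&(im[...,1]>60)&(im[...,1]<170)&(im[...,2]<60)&(P[...,2]>0.09)&(P[...,2]<.12)
n,l,st,ce=cv2.connectedComponentsWithStats(o.astype(np.uint8))
for i in range(1,n):
    if st[i,4]>80:
        q=P[l==i]; print(ce[i].round(),st[i,4],cv2.minEnclosingCircle(q[:,:2].astype(np.float32)*1000),np.median(q[:,2]))
E
```

```text
[ 0.4642098  -0.24886234  0.14931291] [-9.03876331e+01 -1.11034295e-01 -1.34822474e+02]
[260. 192.] 152 ((468.9523620605469, -248.25567626953125), 17.472227096557617) 0.0961686726986834
[329. 275.] 155 ((463.08892822265625, -338.4188232421875), 12.059919357299805) 0.09541553856884077
```

View pics/w1.png

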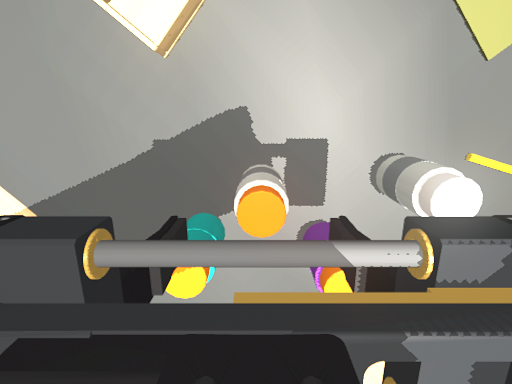

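The wrist view shows the orange-capped grey tin at about (261,211), well between the open fingers, with the decoys clear. I'll refine its position.

```bash
python3 - <<'E'
from h import *
f=dict(np.load('pics/w1.npz')); s={'ee_pos':np.array([ 0.4642,-0.24886,0.1493]),'ee_rot':[-90.388,-.111,-134.822]}
P,c=wristpts(f,s);im=f['img'].astype(int)
print(im[211,261],P[211,261],c[211,261])
m=(P[...,2]>0.092)&(P[...,2]<.11); 
for n,(a,b,d,e) in dict(o=(225,300,170,240),w=(400,490,160,215)).items():
    mm=np.zeros_like(m);mm[d:e,a:b]=m[d:e,a:b]; q=P[mm]; print(n,len(q),cv2.minEnclosingCircle(q[:,:2].astype(np.float32)*1000),cv2.minAreaRect(q[:,:2].astype(np.float32)*1000),np.median(q[:,2]),np.median(c[mm],0))
plan(.463,-.253,.041,-135,6)
E
```

```text
[255 196  53] [ 0.46452993 -0.25238877  0.10069871] [0.00217623 0.04858605 0.00305057]
o 1930 ((462.4883117675781, -254.03172302246094), 19.79633140563965) ((462.45941162109375, -254.02230834960938), (38.92845916748047, 38.96647262573242), 76.38520050048828) 0.10054431871601384 [0.00351555 0.04874118 0.00303224]
w 1889 ((576.576416015625, -352.82794189453125), 20.247224807739258) ((579.2857055664062, -349.7429504394531), (31.099084854125977, 40.1929817199707), 48.800655364990234) 0.10051649444220526 [-0.0093897   0.04773818  0.15063796]
t 1.8 at [ 0.4643 -0.249   0.1495] [-9.0370e+01 -1.1000e-01 -1.3483e+02] F [-0.4 -0.7 -0.7] w 0.0869 delta [-0.0013 -0.004  -0.1085] -0.17
[[0.0006, 0.0181, 0.0003, 0.0005], [0.0006, 0.0181, 0.0003, 0.0005], [0.0006, 0.0181, 0.0003, 0.0005], [0.0006, 0.0181, 0.0003, 0.0005], [0.0006, 0.0181, 0.0003, 0.0005], [0.0006, 0.0181, 0.0003, 0.0005]]
```

Call:
drive_tool:
  increments:
    - [0.005, 0.01, 0.003, 0]
    - [0.001, 0.018, 0.001, 0]
    - [0.0, 0.018, 0, 0]
    - [0.0, 0.018, 0, 0]
    - [0.0, 0.018, 0, 0]

```text
time_s: 2.3
ee_pos: [0.4617, -0.2618, 0.0653]
ee_rot: [-90.0, -0.1, -135.2]
ft_force: [0.8, -0.1, 0.1]
grip_width: 0.0869
```

```bash
python3 -c "
from h import *
plan(.463,-.254,.041,-135,2)"
```

```text
t 2.3 at [ 0.4617 -0.2618  0.0653] [-9.0040e+01 -1.1000e-01 -1.3522e+02] F [ 0.8 -0.1  0.1] w 0.0869 delta [ 0.0013  0.0078 -0.0243] 0.22
[[-0.0032, 0.0122, -0.0023, -0.0019], [-0.0032, 0.0122, -0.0023, -0.0019]]
```

Call:
drive_tool:
  increments:
    - [-0.005, 0.01, -0.004, 0]
    - [-0.002, 0.012, -0.001, 0]
    - [0, 0, 0, 0]

```text
time_s: 2.6
ee_pos: [0.4605, -0.2535, 0.039]
ee_rot: [-90.3, -0.2, -135.4]
ft_force: [0.6, 0.1, 0.3]
grip_width: 0.0869
```

```bash
python3 -c "
from h import *
plan(.463,-.254,.041,-135,1)"
```

```text
t 2.6 at [ 0.4605 -0.2535  0.039 ] [ -90.28   -0.2  -135.37] F [0.6 0.1 0.3] w 0.0869 delta [ 0.0025 -0.0005  0.002 ] 0.37
[[-0.0014, -0.002, 0.0021, -0.0064]]
```

Call:
drive_tool:
  increments:
    - [-0.001, -0.003, 0.002, 0]
    - [0, 0, 0, 0]
    - [0, 0, 0, 0]
    - [0, 0, 0, 0]
    - [0, 0, 0, 0]
    - [0, 0, 0, 0]
    - [0, 0, 0, 0]
    - [0, 0, 0, 0]
  claw: 0.03

```text
time_s: 3.4
ee_pos: [0.4644, -0.2552, 0.0449]
ee_rot: [-90.1, -0.1, -135.4]
ft_force: [0.5, 0.5, -0.1]
grip_width: 0.0478
```

Call:
drive_tool:
  increments:
    - [0, -0.01, 0, 0]
    - [0, -0.025, 0, 0]
    - [0, -0.03, 0, 0]
    - [0, -0.03, 0, 0]
    - [0, -0.02, 0, 0]

```text
time_s: 3.9
ee_pos: [0.462, -0.2537, 0.1622]
ee_rot: [-90.5, -0.2, -135.3]
ft_force: [0.1, -0.6, -2.2]
grip_width: 0.0468
```

```bash
python3 -c "
from h import *
plan(.656,-.041,.15,-174.2,12)"
```

```text
t 3.9 at [ 0.462  -0.2537  0.1622] [ -90.5    -0.25 -135.34] F [ 0.1 -0.6 -2.2] w 0.0468 delta [ 0.194   0.2127 -0.0122] -38.86
[[-0.024, 0.001, -0.0012, 0.0565], [-0.0238, 0.001, -0.0026, 0.0565], [-0.0237, 0.001, -0.0039, 0.0565], [-0.0234, 0.001, -0.0053, 0.0565], [-0.0231, 0.001, -0.0066, 0.0565], [-0.0227, 0.001, -0.0079, 0.0565], [-0.0222, 0.001, -0.0091, 0.0565], [-0.0216, 0.001, -0.0104, 0.0565], [-0.021, 0.001, -0.0116, 0.0565], [-0.0203, 0.001, -0.0128, 0.0565], [-0.0196, 0.001, -0.0139, 0.0565], [-0.0187, 0.001, -0.015, 0.0565]]
```

Call:
drive_tool:
  increments:
    - [-0.024, 0, -0.001, 0.056]
    - [-0.024, 0, -0.0025, 0.056]
    - [-0.0235, 0, -0.004, 0.056]
    - [-0.0235, 0, -0.005, 0.056]
    - [-0.023, 0, -0.0065, 0.056]
    - [-0.0225, 0, -0.008, 0.056]
    - [-0.022, 0, -0.009, 0.056]
    - [-0.0215, 0, -0.0105, 0.056]
    - [-0.021, 0, -0.0115, 0.056]
    - [-0.02, 0, -0.013, 0.056]
    - [-0.0195, 0, -0.014, 0.056]
    - [-0.0185, 0, -0.015, 0.056]

```text
time_s: 5.1
ee_pos: [0.6634, -0.0414, 0.1724]
ee_rot: [-89.8, -0.2, -175.9]
ft_force: [-0.2, -0.1, -2.4]
grip_width: 0.0473
```

```bash
python3 -c "
from h import *
plan(.656,-.041,.12,-174.2,3)"
```

```text
t 5.1 at [ 0.6634 -0.0414  0.1724] [ -89.85   -0.23 -175.87] F [-0.2 -0.1 -2.4] w 0.0473 delta [-0.0074  0.0004 -0.0524] 1.67
[[0.0024, 0.0175, -0.0003, -0.0097], [0.0024, 0.0175, -0.0003, -0.0097], [0.0024, 0.0175, -0.0003, -0.0097]]
```

Call:
drive_tool:
  increments:
    - [0.005, 0.02, 0, -0.02]
    - [0.002, 0.02, 0, -0.01]
    - [0, 0.018, 0, 0]
    - [0, 0.012, 0, 0]
    - [0, 0, 0, 0]

```text
time_s: 5.6
ee_pos: [0.6578, -0.0365, 0.1022]
ee_rot: [-90.0, -0.1, -173.9]
ft_force: [0.7, 0.1, -2.4]
grip_width: 0.0476
```

```bash
python3 - <<'E'
from h import *
plan(.656,-.041,.1,-174.2,1)
s=sensors.read_state()
f=save('wrist','w2');P,c=wristpts(f,s);im=f['img'].astype(int)
m=(P[...,2]>0.026)&(P[...,2]<.04)&(im[...,0]-im[...,2]>25); q=P[m]
print(m.sum(),cv2.minAreaRect(q[:,:2].astype(np.float32)*1000))
m=(P[...,2]>0.1)&(c[...,1]>-.1)&(abs(c[...,2])<.022)&(im[...,0]-im[...,2]>60);q=P[m];print(len(q),q.mean(0),np.median(c[m],0))
f=save('top','t2')
E
```

```text
t 5.6 at [ 0.6578 -0.0365  0.1022] [-9.0020e+01 -1.5000e-01 -1.7387e+02] F [ 0.7  0.1 -2.4] w 0.0476 delta [-0.0018 -0.0045 -0.0022] -0.33
[[0.0022, 0.0022, 0.0043, 0.0058]]
1254 ((702.1018676757812, -118.27774047851562), (66.93008422851562, 254.8400115966797), 24.25094985961914)
4183 [ 0.6705253  -0.03533901  0.1720765 ] [-0.00855245 -0.05627537  0.00033593]
```

View pics/w2.png

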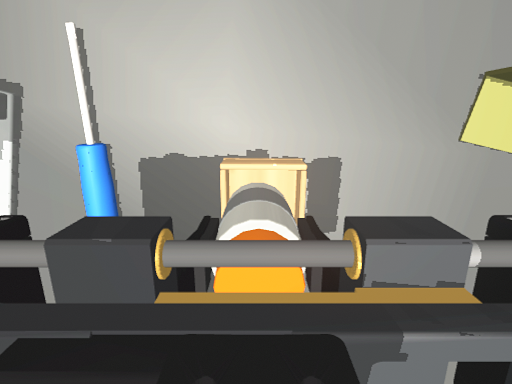

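View pics/t2.png

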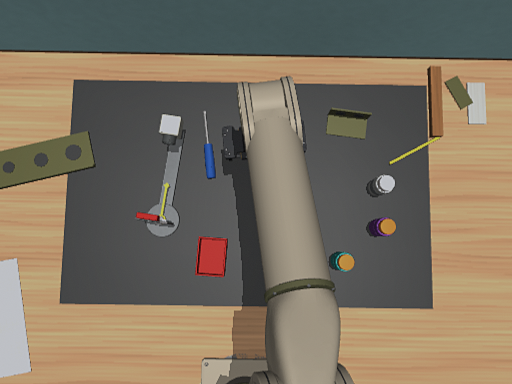

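The wrist view shows the far crate cell at (222–306, 158–240) with the held tin above it, apparently centred between the cell's side walls. I'll measure the far wall to confirm.

```bash
python3 - <<'E'
from h import *
f=dict(np.load('pics/w2.npz')); s={'ee_pos':np.array([.6578,-.0365,.1022]),'ee_rot':[-90.02,-.15,-173.87]}
P,c=wristpts(f,s)
m=np.zeros(P.shape[:2],bool);m[150:215,210:318]=1
m&=(P[...,2]>.030)&(P[...,2]<.038);q=P[m][:,:2]
e=np.array([np.cos(np.deg2rad(5.8)),np.sin(np.deg2rad(5.8))]);n=np.array([-e[1],e[0]])
print(m.sum(),'along max',(q@e).max(),'across',(q@n).min(),(q@n).max())
C=np.array([.588,-.048]);print('top pred end',C@e+.104,'across',C@n-.036,C@n+.036,'tcp',s['ee_pos'][:2]@e,s['ee_pos'][:2]@n)
E
```

```text
1118 along max 0.6830450379001015 across -0.1424790021604821 -0.07026795634377841
top pred end 0.684139154526546 across -0.14317537676735428 -0.07117537676735428 tcp 0.6507439754203994 -0.10278797815919287
```

Call:
drive_tool:
  increments:
    - [0.003, 0.006, 0.004, 0]
    - [0, 0.012, 0, 0]
    - [0, 0.01, 0, 0]

```text
time_s: 6.0
ee_pos: [0.6585, -0.0417, 0.0786]
ee_rot: [-89.9, 0.4, -173.9]
ft_force: [0.5, -0.4, -2.2]
grip_width: 0.047
```

```bash
python3 - <<'E'
from h import *
plan(.6553,-.0411,.05,-174.2,1)
E
```

```text
t 6.0 at [ 0.6585 -0.0417  0.0786] [ -89.92    0.37 -173.93] F [ 0.5 -0.4 -2.2] w 0.047 delta [-0.0032  0.0006 -0.0286] -0.27
[[0.0031, 0.0286, -0.001, 0.0047]]
```

Call:
drive_tool:
  increments:
    - [0.005, 0.008, 0, 0]
    - [0.002, 0.008, 0, 0]

```text
time_s: 6.2
ee_pos: [0.6509, -0.0427, 0.0605]
ee_rot: [-89.9, 0.3, -173.9]
ft_force: [-0.1, 0.3, -2.3]
grip_width: 0.0476
```

```bash
python3 - <<'E'
from h import *
plan(.6553,-.0411,.05,-174.2,1)
E
```

```text
t 6.2 at [ 0.6509 -0.0427  0.0605] [ -89.93    0.33 -173.94] F [-0.1  0.3 -2.3] w 0.0476 delta [ 0.0044  0.0016 -0.0105] -0.26
[[-0.0045, 0.0105, -0.0011, 0.0046]]
```

Call:
drive_tool:
  increments:
    - [-0.0035, 0.004, -0.001, 0]
    - [-0.001, 0.004, 0, 0]
    - [0, 0.001, 0, 0]

```text
time_s: 6.5
ee_pos: [0.6549, -0.0411, 0.0498]
ee_rot: [-89.9, 0.2, -173.9]
ft_force: [-2.5, -0.1, 6.1]
grip_width: 0.0472
```

```bash
python3 - <<'E'
from h import *
plan(.6553,-.0411,.05,-174.2,1)
E
```

```text
t 6.5 at [ 0.6549 -0.0411  0.0498] [ -89.93    0.25 -173.93] F [-2.5 -0.1  6.1] w 0.0472 delta [ 0.0004 -0.      0.0002] -0.27
[[-0.0003, -0.0002, 0.0001, 0.0047]]
```

Contact at the floor, with force rising to +6 N. I release it there.

Call:
drive_tool:
  increments:
    - [0, 0, 0, 0]
    - [0, 0, 0, 0]
    - [0, 0, 0, 0]
    - [0, 0, 0, 0]
    - [0, 0, 0, 0]
    - [0, 0, 0, 0]
  claw: 0.085

```text
time_s: 7.1
ee_pos: [0.6564, -0.0408, 0.0515]
ee_rot: [-89.9, 0.4, -173.9]
ft_force: [0.0, -1.1, 0.6]
grip_width: 0.0828
```

```bash
python3 - <<'E'
from h import *
plan(.6553,-.0411,.16,-174.2,5)
f=save('side','s3')
E
```

```text
t 7.1 at [ 0.6564 -0.0408  0.0515] [ -89.92    0.44 -173.92] F [ 0.  -1.1  0.6] w 0.0828 delta [-0.0011 -0.0003  0.1085] -0.28
[[0.0002, -0.0217, 0.0, 0.001], [0.0002, -0.0217, 0.0, 0.001], [0.0002, -0.0217, 0.0, 0.001], [0.0002, -0.0217, 0.0, 0.001], [0.0002, -0.0217, 0.0, 0.001]]
```

View pics/s3.png

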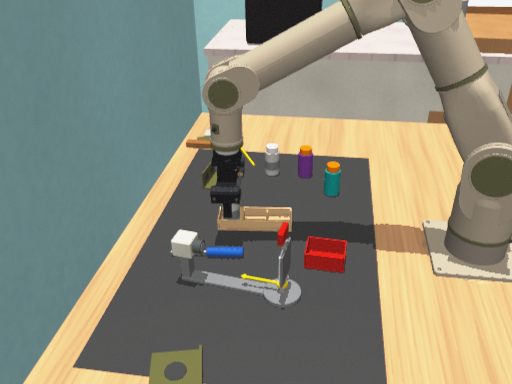

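The side view shows the gripper over the far cell, with nothing else disturbed. I'll lift and go to the white tin.

Call:
drive_tool:
  increments:
    - [0, -0.015, 0, 0]
    - [0, -0.025, 0, 0]
    - [0, -0.03, 0, 0]
    - [0, -0.03, 0, 0]
    - [0, -0.02, 0, 0]
  claw: 0.087

```text
time_s: 7.65
ee_pos: [0.6537, -0.0405, 0.1765]
ee_rot: [-90.0, 0.2, -173.9]
ft_force: [0.4, 0.3, 0.4]
grip_width: 0.0874
```

```bash
python3 - <<'E'
from h import *
plan(.577,-.353,.16,-174.2,11)
print(sensors.read_state()['qpos'])
E
```

```text
t 7.65 at [ 0.6537 -0.0405  0.1765] [-8.9990e+01  1.7000e-01 -1.7389e+02] F [0.4 0.3 0.4] w 0.0874 delta [-0.0767 -0.3125 -0.0165] -0.31
[[0.01, 0.0015, 0.0275, 0.0005], [0.0099, 0.0015, 0.0275, 0.0005], [0.0099, 0.0015, 0.0275, 0.0005], [0.0099, 0.0015, 0.0275, 0.0005], [0.0099, 0.0015, 0.0275, 0.0005], [0.0099, 0.0015, 0.0275, 0.0005], [0.0099, 0.0015, 0.0275, 0.0005], [0.0099, 0.0015, 0.0275, 0.0005], [0.0098, 0.0015, 0.0275, 0.0005], [0.0098, 0.0015, 0.0275, 0.0005], [0.0098, 0.0015, 0.0276, 0.0005]]
[ 15.9481267   25.80907658 -22.3394375   81.47323428   9.89916445
  74.47703299 -90.88921448]
```

Call:
drive_tool:
  increments:
    - [0.01, 0.0015, 0.0275, 0]
    - [0.01, 0.0015, 0.0275, 0]
    - [0.01, 0.0015, 0.0275, 0]
    - [0.01, 0.0015, 0.0275, 0]
    - [0.01, 0.0015, 0.0275, 0]
    - [0.01, 0.0015, 0.0275, 0]
    - [0.01, 0.0015, 0.0275, 0]
    - [0.01, 0.0015, 0.0275, 0]
    - [0.01, 0.0015, 0.0275, 0]
    - [0.01, 0.0015, 0.0275, 0]
    - [0.01, 0.0015, 0.0275, 0]
    - [0, 0, 0, 0]

```text
time_s: 8.85
ee_pos: [0.5786, -0.3631, 0.1806]
ee_rot: [-89.6, 1.3, -173.6]
ft_force: [-0.9, -0.2, -0.3]
grip_width: 0.0872
```

```bash
python3 - <<'E'
from h import *
plan(.577,-.353,.042,-174.2,6)
s=sensors.read_state()
f=save('wrist','w4');P,c=wristpts(f,s)
m=(P[...,2]>.092)&(P[...,2]<.11)&(np.hypot(P[...,0]-.577,P[...,1]+.353)<.03);q=P[m];print(m.sum(),cv2.minEnclosingCircle(q[:,:2].astype(np.float32)*1000),np.median(q[:,2]))
t=save('top','t4');Q=pts(t);i=t['img'].astype(int);m=np.zeros(Q.shape[:2],bool);m[120:230,240:295]=1;m&=(Q[...,2]>.095)&(Q[...,2]<.115);q=Q[m];print('orange placed',len(q),cv2.minEnclosingCircle(q[:,:2].astype(np.float32)*1000),np.median(q[:,2]))
E
```

```text
t 8.85 at [ 0.5786 -0.3631  0.1806] [ -89.65    1.34 -173.57] F [-0.9 -0.2 -0.3] w 0.0872 delta [-0.0016  0.0101 -0.1386] -0.63
[[0.0001, 0.0231, -0.0017, 0.0018], [0.0001, 0.0231, -0.0017, 0.0018], [0.0001, 0.0231, -0.0017, 0.0018], [0.0001, 0.0231, -0.0017, 0.0018], [0.0001, 0.0231, -0.0017, 0.0018], [0.0001, 0.0231, -0.0017, 0.0018]]
1519 ((577.071044921875, -353.2132568359375), 19.944421768188477) 0.10054603504734672
orange placed 199 ((655.1519775390625, -40.8536376953125), 19.903738021850586) 0.10570695320582295
```

View pics/t4.png

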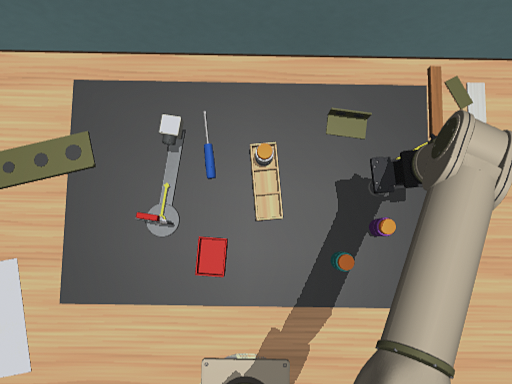

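View pics/w4.png

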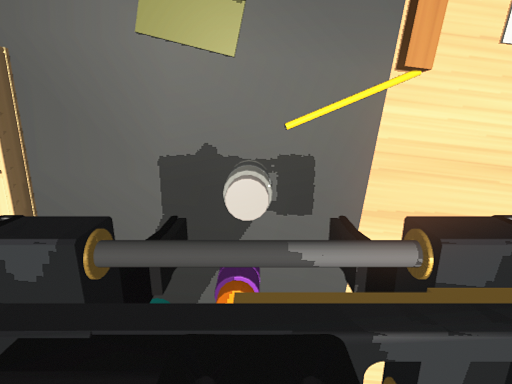

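The top view shows the orange tin upright in the far cell at (265,152). The wrist view shows the white cap at (247,194), within the jaws. I descend.

Call:
drive_tool:
  increments:
    - [0, 0.01, -0.006, 0.01]
    - [0, 0.02, -0.004, 0]
    - [0, 0.02, 0, 0]
    - [0, 0.02, 0, 0]
    - [0, 0.01, 0, 0]

```text
time_s: 9.45
ee_pos: [0.5863, -0.3386, 0.1007]
ee_rot: [-89.8, 1.8, -173.4]
ft_force: [0.7, 0.3, 0.4]
grip_width: 0.0871
```

```bash
python3 - <<'E'
from h import *
plan(.577,-.353,.042,-174.2,3)
E
```

```text
t 9.45 at [ 0.5863 -0.3386  0.1007] [ -89.83    1.8  -173.44] F [0.7 0.3 0.4] w 0.0871 delta [-0.0093 -0.0144 -0.0587] -0.76
[[0.0036, 0.0196, 0.0044, 0.0044], [0.0036, 0.0196, 0.0044, 0.0044], [0.0036, 0.0196, 0.0044, 0.0044]]
```

Call:
drive_tool:
  increments:
    - [0.005, -0.003, 0.007, 0.01]
    - [0.003, 0, 0.004, 0]
    - [0, 0, 0, 0]

```text
time_s: 9.75
ee_pos: [0.5794, -0.3486, 0.1035]
ee_rot: [-89.9, 1.8, -173.9]
ft_force: [-0.3, 0.2, -0.3]
grip_width: 0.0871
```

```bash
python3 - <<'E'
from h import *
plan(.577,-.353,.042,-174.2,3)
E
```

```text
t 9.75 at [ 0.5794 -0.3486  0.1035] [ -89.93    1.76 -173.91] F [-0.3  0.2 -0.3] w 0.0871 delta [-0.0024 -0.0044 -0.0615] -0.29
[[0.0009, 0.0205, 0.0014, 0.0017], [0.0009, 0.0205, 0.0014, 0.0017], [0.0009, 0.0205, 0.0014, 0.0017]]
```

Call:
drive_tool:
  increments:
    - [0.003, 0.015, 0.004, 0.005]
    - [0.002, 0.02, 0.001, 0]
    - [0, 0.015, 0, 0]

```text
time_s: 10.05
ee_pos: [0.5784, -0.3568, 0.0553]
ee_rot: [-89.6, 2.1, -174.3]
ft_force: [-0.6, -0.4, -0.4]
grip_width: 0.0867
```

```bash
python3 - <<'E'
from h import *
plan(.577,-.353,.042,-174.2,1)
E
```

```text
t 10.05 at [ 0.5784 -0.3568  0.0553] [ -89.65    2.12 -174.32] F [-0.6 -0.4 -0.4] w 0.0867 delta [-0.0014  0.0038 -0.0133] 0.12
[[0.001, 0.0133, -0.0039, -0.002]]
```

Call:
drive_tool:
  increments:
    - [0.001, 0.009, -0.003, 0]
    - [0, 0.002, 0, 0]
    - [0, 0, 0, 0]

```text
time_s: 10.35
ee_pos: [0.5759, -0.3532, 0.0403]
ee_rot: [-89.8, 1.9, -174.4]
ft_force: [0.4, -0.1, 0.5]
grip_width: 0.0869
```

Call:
drive_tool:
  increments:
    - [0, 0, 0, 0]
    - [0, 0, 0, 0]
    - [0, 0, 0, 0]
    - [0, 0, 0, 0]
    - [0, 0, 0, 0]
    - [0, 0, 0, 0]
    - [0, 0, 0, 0]
    - [0, 0, 0, 0]
  claw: 0.03

```text
time_s: 11.15
ee_pos: [0.5776, -0.3537, 0.043]
ee_rot: [-89.7, 2.1, -174.3]
ft_force: [0.6, -0.7, 0.2]
grip_width: 0.0478
```

```bash
python3 - <<'E'
from h import *
plan(.577,-.353,.042,-174.2,1)
E
```

```text
t 11.15 at [ 0.5776 -0.3537  0.043 ] [ -89.67    2.12 -174.33] F [ 0.6 -0.7  0.2] w 0.0478 delta [-0.0006  0.0007 -0.001 ] 0.13
[[0.0005, 0.001, -0.0007, -0.0023]]
```

Call:
drive_tool:
  increments:
    - [0, -0.01, 0, 0]
    - [0, -0.02, 0, 0]
    - [0, -0.025, 0, 0]
    - [0, -0.025, 0, 0]
    - [0, -0.02, 0, 0]
    - [0, -0.01, 0, 0]

```text
time_s: 11.75
ee_pos: [0.5713, -0.3523, 0.1564]
ee_rot: [-89.9, 1.8, -174.3]
ft_force: [1.1, -0.4, -2.2]
grip_width: 0.0473
```

```bash
python3 - <<'E'
from h import *
plan(.521,-.06,.16,-174.2,12)
E
```

```text
t 11.75 at [ 0.5713 -0.3523  0.1564] [ -89.88    1.84 -174.31] F [ 1.1 -0.4 -2.2] w 0.0473 delta [-0.0503  0.2923  0.0036] 0.11
[[0.0018, -0.0003, -0.0247, -0.0002], [0.0018, -0.0003, -0.0247, -0.0002], [0.0017, -0.0003, -0.0247, -0.0002], [0.0017, -0.0003, -0.0247, -0.0002], [0.0017, -0.0003, -0.0247, -0.0002], [0.0017, -0.0003, -0.0247, -0.0002], [0.0017, -0.0003, -0.0247, -0.0002], [0.0017, -0.0003, -0.0247, -0.0002], [0.0017, -0.0003, -0.0247, -0.0002], [0.0017, -0.0003, -0.0247, -0.0002], [0.0017, -0.0003, -0.0247, -0.0002], [0.0017, -0.0003, -0.0247, -0.0002]]
```

Call:
drive_tool:
  increments:
    - [0.002, 0, -0.015, 0]
    - [0.002, 0, -0.022, 0]
    - [0.002, 0, -0.025, 0]
    - [0.002, 0, -0.025, 0]
    - [0.002, 0, -0.025, 0]
    - [0.002, 0, -0.025, 0]
    - [0.002, 0, -0.025, 0]
    - [0.002, 0, -0.025, 0]
    - [0.002, 0, -0.025, 0]
    - [0.002, 0, -0.025, 0]
    - [0.002, 0, -0.02, 0]
    - [0.002, 0, -0.015, 0]

```text
time_s: 12.95
ee_pos: [0.5073, -0.0627, 0.1443]
ee_rot: [-90.2, 1.0, -174.1]
ft_force: [0.9, 0.3, -2.0]
grip_width: 0.0473
```

Call:
drive_tool:
  increments:
    - [0, 0, 0, 0]
    - [0, 0, 0, 0]

```text
time_s: 13.15
ee_pos: [0.5057, -0.0601, 0.1432]
ee_rot: [-90.2, 0.9, -173.9]
ft_force: [0.4, -0.5, -2.6]
grip_width: 0.0473
```

```bash
python3 - <<'E'
from h import *
plan(.5203,-.0548,.1,-174.2,4)
E
```

```text
t 13.15 at [ 0.5057 -0.0601  0.1432] [ -90.19    0.9  -173.9 ] F [ 0.4 -0.5 -2.6] w 0.0473 delta [ 0.0146  0.0053 -0.0432] -0.3
[[-0.0038, 0.0108, -0.0009, 0.0013], [-0.0038, 0.0108, -0.0009, 0.0013], [-0.0038, 0.0108, -0.0009, 0.0013], [-0.0038, 0.0108, -0.0009, 0.0013]]
```

Call:
drive_tool:
  increments:
    - [-0.005, 0.005, -0.002, 0]
    - [-0.005, 0.012, -0.002, 0]
    - [-0.003, 0.012, 0, 0]
    - [0, 0.008, 0, 0]
    - [0, 0, 0, 0]

```text
time_s: 13.65
ee_pos: [0.5197, -0.0572, 0.1015]
ee_rot: [-90.2, 0.8, -174.2]
ft_force: [-0.1, 0.3, -1.5]
grip_width: 0.0475
```

```bash
python3 - <<'E'
from h import *
plan(.5203,-.0548,.048,-174.2,3)
s=sensors.read_state(); f=save('wrist','w5');P,c=wristpts(f,s)
m=(P[...,2]>.030)&(P[...,2]<.038)&(abs(P[...,0]-.59)<.15)&(abs(P[...,1]+.045)<.07);q=P[m][:,:2];q=q[(q[:,1]>-.2)]
e=np.array([np.cos(np.deg2rad(5.8)),np.sin(np.deg2rad(5.8))]);n=np.array([-e[1],e[0]])
a,b=q@e,q@n
print('across',np.percentile(b,[.5,99.5]), 'tcp',s['ee_pos'][:2]@e,s['ee_pos'][:2]@n)
h,x=np.histogram(a,np.arange(.45,.70,.003)); print(list(zip(x.round(3),h)))
E
```

```text
t 13.65 at [ 0.5197 -0.0572  0.1015] [ -90.21    0.79 -174.16] F [-0.1  0.3 -1.5] w 0.0475 delta [ 0.0006  0.0024 -0.0535] -0.04
[[-0.0003, 0.0178, -0.0008, 0.0002], [-0.0003, 0.0178, -0.0008, 0.0002], [-0.0003, 0.0178, -0.0008, 0.0002]]
across [-0.1423254  -0.07051191] tcp 0.5112552178277142 -0.10944836950193117
[(np.float64(0.45), np.int64(0)), (np.float64(0.453), np.int64(0)), (np.float64(0.456), np.int64(0)), (np.float64(0.459), np.int64(0)), (np.float64(0.462), np.int64(0)), (np.float64(0.465), np.int64(0)), (np.float64(0.468), np.int64(0)), (np.float64(0.471), np.int64(0)), (np.float64(0.474), np.int64(0)), (np.float64(0.477), np.int64(0)), (np.float64(0.48), np.int64(0)), (np.float64(0.483), np.int64(0)), (np.float64(0.486), np.int64(0)), (np.float64(0.489), np.int64(1)), (np.float64(0.492), np.int64(6)), (np.float64(0.495), np.int64(10)), (np.float64(0.498), np.int64(34)), (np.float64(0.501), np.int64(38)), (np.float64(0.504), np.int64(39)), (np.float64(0.507), np.int64(41)), (np.float64(0.51), np.int64(42)), (np.float64(0.513), np.int64(43)), (np.float64(0.516), np.int64(49)
[... 1389 characters left out ...]
np.int64(64)), (np.float64(0.639), np.int64(71)), (np.float64(0.642), np.int64(71)), (np.float64(0.645), np.int64(67)), (np.float64(0.648), np.int64(58)), (np.float64(0.651), np.int64(66)), (np.float64(0.654), np.int64(71)), (np.float64(0.657), np.int64(67)), (np.float64(0.66), np.int64(67)), (np.float64(0.663), np.int64(3)), (np.float64(0.666), np.int64(0)), (np.float64(0.669), np.int64(0)), (np.float64(0.672), np.int64(0)), (np.float64(0.675), np.int64(0)), (np.float64(0.678), np.int64(0)), (np.float64(0.681), np.int64(0)), (np.float64(0.684), np.int64(0)), (np.float64(0.687), np.int64(0)), (np.float64(0.69), np.int64(0)), (np.float64(0.693), np.int64(0)), (np.float64(0.696), np.int64(0))]
```

View pics/w5.png

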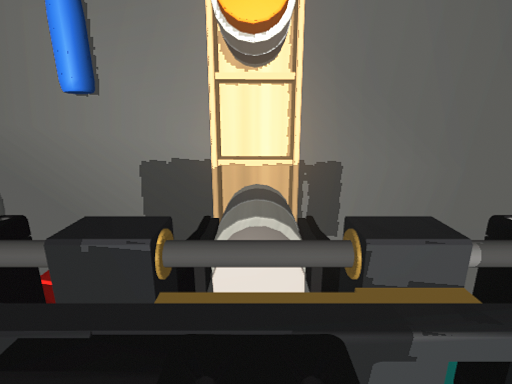

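The wrist view shows the white tin over the near cell, with dividers at rows 75 and 160 and the orange tin standing in the far cell. Descending.

Call:
drive_tool:
  increments:
    - [0, 0.006, -0.003, 0]
    - [0, 0.01, 0, 0]
    - [0, 0.01, 0, 0]

```text
time_s: 14.0
ee_pos: [0.5211, -0.0542, 0.076]
ee_rot: [-90.1, 1.0, -174.2]
ft_force: [-0.0, 0.6, -1.8]
grip_width: 0.0474
```

```bash
python3 - <<'E'
from h import *
plan(.5190,-.0543,.048,-174.2,1)
E
```

```text
t 14.0 at [ 0.5211 -0.0542  0.076 ] [ -90.15    1.   -174.2 ] F [-0.   0.6 -1.8] w 0.0474 delta [-0.0021 -0.0001 -0.028 ] -0.0
[[0.0021, 0.028, -0.0002, 0.0001]]
```

Call:
drive_tool:
  increments:
    - [0.003, 0.01, 0, 0]
    - [0.001, 0.008, 0, 0]
    - [0, 0.003, 0, 0]

```text
time_s: 14.3
ee_pos: [0.5161, -0.0545, 0.0516]
ee_rot: [-90.2, 0.9, -174.2]
ft_force: [-0.6, 0.3, -1.6]
grip_width: 0.047
```

```bash
python3 - <<'E'
from h import *
plan(.5190,-.0543,.048,-174.2,1)
E
```

```text
t 14.3 at [ 0.5161 -0.0545  0.0516] [ -90.17    0.88 -174.19] F [-0.6  0.3 -1.6] w 0.047 delta [ 0.0029  0.0002 -0.0036] -0.01
[[-0.0029, 0.0036, 0.0001, 0.0002]]
```

Call:
drive_tool:
  increments:
    - [-0.002, 0.003, 0, 0]
    - [0, 0.002, 0, 0]

```text
time_s: 14.5
ee_pos: [0.5184, -0.0542, 0.0479]
ee_rot: [-90.1, 0.8, -174.2]
ft_force: [-16.1, 3.4, 41.0]
grip_width: 0.0476
```

Call:
drive_tool:
  increments:
    - [0, -0.001, 0, 0]
    - [0, 0, 0, 0]

```text
time_s: 14.7
ee_pos: [0.5196, -0.054, 0.0502]
ee_rot: [-90.1, 1.0, -174.2]
ft_force: [-0.5, -0.8, -2.1]
grip_width: 0.0473
```

Call:
drive_tool:
  increments:
    - [0, 0.0025, 0, 0]

```text
time_s: 14.8
ee_pos: [0.5201, -0.0541, 0.048]
ee_rot: [-90.1, 1.0, -174.2]
ft_force: [-10.9, 0.3, 25.2]
grip_width: 0.0479
```

Call:
drive_tool:
  increments:
    - [0, 0, 0, 0]
    - [0, 0, 0, 0]
    - [0, 0, 0, 0]
    - [0, 0, 0, 0]
    - [0, 0, 0, 0]
    - [0, 0, 0, 0]
  claw: 0.085

```text
time_s: 15.4
ee_pos: [0.5207, -0.0542, 0.0475]
ee_rot: [-90.1, 1.1, -174.2]
ft_force: [-0.4, -0.1, -0.2]
grip_width: 0.0828
```

Call:
drive_tool:
  increments:
    - [0, -0.01, 0, 0]
    - [0, -0.025, 0, 0]
    - [0, -0.03, 0, 0]
    - [0, -0.03, 0, 0]
    - [0, -0.03, 0, 0]
    - [0, -0.03, 0, 0]
    - [0, -0.02, 0, 0]

```text
time_s: 16.1
ee_pos: [0.5152, -0.0541, 0.2305]
ee_rot: [-90.2, 0.8, -174.1]
ft_force: [0.5, 0.1, -1.2]
grip_width: 0.0852
```

```bash
python3 - <<'E'
from h import *
plan(.478,.232,.25,-97.7,12)
f=save('side','s6')
s=sensors.read_state(); f=save('wrist','w6')
E
```

```text
t 16.1 at [ 0.5152 -0.0541  0.2305] [ -90.2     0.84 -174.11] F [ 0.5  0.1 -1.2] w 0.0852 delta [-0.0372  0.2861  0.0195] 76.41
[[0.0006, -0.0016, -0.024, -0.1111], [-0.002, -0.0016, -0.024, -0.1111], [-0.0047, -0.0016, -0.0236, -0.1111], [-0.0073, -0.0016, -0.0229, -0.1111], [-0.0098, -0.0016, -0.022, -0.1111], [-0.0121, -0.0016, -0.0208, -0.1111], [-0.0144, -0.0016, -0.0193, -0.1111], [-0.0164, -0.0016, -0.0176, -0.1111], [-0.0183, -0.0016, -0.0156, -0.1111], [-0.0199, -0.0016, -0.0135, -0.1111], [-0.0213, -0.0016, -0.0112, -0.1111], [-0.0224, -0.0016, -0.0088, -0.1111]]
```

View pics/s6.png

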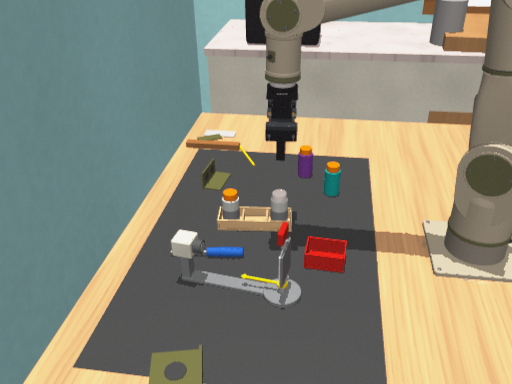

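The side view shows both tins upright in the end cells, orange at (230,205) and white at (279,207). On to the knob.

Call:
drive_tool:
  increments:
    - [0, -0.003, -0.015, -0.07]
    - [-0.001, -0.004, -0.022, -0.1]
    - [-0.004, -0.004, -0.023, -0.11]
    - [-0.0065, -0.002, -0.023, -0.11]
    - [-0.009, -0.001, -0.022, -0.11]
    - [-0.0115, -0.001, -0.021, -0.11]
    - [-0.014, -0.001, -0.0195, -0.11]
    - [-0.016, -0.001, -0.018, -0.11]
    - [-0.018, -0.001, -0.016, -0.11]
    - [-0.02, -0.001, -0.014, -0.11]
    - [-0.02, -0.001, -0.011, -0.11]
    - [-0.015, 0, -0.007, -0.07]
  claw: 0.06

```text
time_s: 17.4
ee_pos: [0.4793, 0.2187, 0.2505]
ee_rot: [-89.3, 0.2, -101.1]
ft_force: [0.0, -0.2, -0.3]
grip_width: 0.0599
```

Call:
drive_tool:
  increments:
    - [0, 0, 0, 0]
    - [0, 0, 0, 0]

```text
time_s: 17.6
ee_pos: [0.4779, 0.2206, 0.25]
ee_rot: [-89.4, 0.3, -100.8]
ft_force: [0.3, 0.2, 0.1]
grip_width: 0.0597
```

```bash
python3 - <<'E'
from h import *
plan(.478,.232,.22,-97.7,3)
E
```

```text
t 17.6 at [0.4779 0.2206 0.25  ] [ -89.37    0.25 -100.83] F [0.3 0.2 0.1] w 0.0597 delta [ 0.0001  0.0114 -0.03  ] 3.13
[[-0.0037, 0.01, -0.0007, -0.0182], [-0.0038, 0.01, -0.0006, -0.0182], [-0.0038, 0.01, -0.0006, -0.0182]]
```

Call:
drive_tool:
  increments:
    - [-0.006, 0.006, -0.001, -0.03]
    - [-0.004, 0.01, -0.0005, -0.02]
    - [0, 0.006, 0, 0]
    - [0, 0, 0, 0]

```text
time_s: 18.0
ee_pos: [0.4791, 0.2284, 0.2251]
ee_rot: [-89.4, 0.1, -98.1]
ft_force: [0.2, 0.3, 0.7]
grip_width: 0.06
```

```bash
python3 - <<'E'
from h import *
plan(.478,.232,.16,-97.7,3)
s=sensors.read_state(); f=save('wrist','w7');P,c=wristpts(f,s);im=f['img'].astype(int)
m=(im[...,0]>100)&(im[...,1]<80)&(im[...,2]<80)&(P[...,2]>.18)&(P[...,2]<.205);q=P[m];print(m.sum(),q.mean(0),cv2.minAreaRect(q[:,:2].astype(np.float32)*1000))
E
```

```text
t 18.0 at [0.4791 0.2284 0.2251] [-89.4    0.12 -98.13] F [0.2 0.3 0.7] w 0.06 delta [-0.0011  0.0036 -0.0651] 0.43
[[-0.0012, 0.0217, -0.0005, -0.0025], [-0.0012, 0.0217, -0.0005, -0.0025], [-0.0012, 0.0217, -0.0005, -0.0025]]
1216 [0.47822691 0.23417232 0.19205835] ((477.93988037109375, 232.70025634765625), (48.633583068847656, 13.821084022521973), 82.7638931274414)
```

View pics/w7.png

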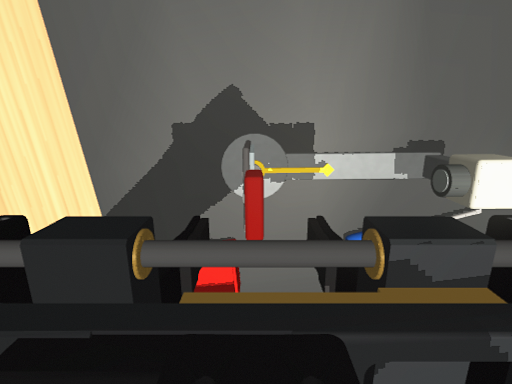

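The wrist view shows the red knob at (254,205) between the fingers and parallel to the pads. I descend and grip.

Call:
drive_tool:
  increments:
    - [-0.004, 0.012, -0.0005, -0.005]
    - [-0.001, 0.018, 0, 0]
    - [0, 0.018, 0, 0]
    - [0, 0.006, 0, 0]
    - [0, 0, 0, 0]

```text
time_s: 18.55
ee_pos: [0.4804, 0.2338, 0.1682]
ee_rot: [-89.3, 0.1, -97.9]
ft_force: [0.6, 0.3, 0.9]
grip_width: 0.0603
```

```bash
python3 - <<'E'
from h import *
plan(.478,.232,.16,-97.7,1)
E
```

```text
t 18.55 at [0.4804 0.2338 0.1682] [-89.34   0.15 -97.9 ] F [0.6 0.3 0.9] w 0.0603 delta [-0.0024 -0.0018 -0.0082] 0.2
[[0.0021, 0.0082, -0.0022, -0.0035]]
```

Call:
drive_tool:
  increments:
    - [0.002, 0.007, -0.003, 0]
    - [0, 0.001, 0, 0]
    - [0, 0, 0, 0]

```text
time_s: 18.85
ee_pos: [0.4775, 0.2326, 0.1607]
ee_rot: [-89.3, 0.2, -97.9]
ft_force: [-0.0, -0.7, -0.3]
grip_width: 0.0601
```

```bash
python3 - <<'E'
from h import *
plan(.478,.232,.16,-97.7,1)
E
```

```text
t 18.85 at [0.4775 0.2326 0.1607] [-89.26   0.2  -97.9 ] F [-0.  -0.7 -0.3] w 0.0601 delta [ 0.0005 -0.0006 -0.0007] 0.2
[[0.0005, 0.0007, 0.0006, -0.0035]]
```

Call:
drive_tool:
  increments:
    - [0, 0, 0, 0]
    - [0, 0, 0, 0]
    - [0, 0, 0, 0]
    - [0, 0, 0, 0]
    - [0, 0, 0, 0]
    - [0, 0, 0, 0]
    - [0, 0, 0, 0]
    - [0, 0, 0, 0]
    - [0, 0, 0, 0]
  claw: 0.0

```text
time_s: 19.75
ee_pos: [0.4773, 0.233, 0.1621]
ee_rot: [-89.2, 0.2, -97.9]
ft_force: [-1.0, 0.5, -0.4]
grip_width: 0.0138
```

```bash
python3 - <<'E'
from h import *
plan(.478,.232,.16,-97.7,1)
t=save('top','t8');Q=pts(t);i=t['img'].astype(int)
for n,(v0,v1) in dict(o=(120,172),w=(185,230)).items():
    m=np.zeros(Q.shape[:2],bool);m[v0:v1,240:295]=1;m&=(Q[...,2]>.095)&(Q[...,2]<.115);q=Q[m];
    if len(q)>5: print(n,len(q),cv2.minEnclosingCircle(q[:,:2].astype(np.float32)*1000),np.median(q[:,2]))
E
```

```text
t 19.75 at [0.4773 0.233  0.1621] [-89.25   0.22 -97.89] F [-1.   0.5 -0.4] w 0.0138 delta [ 0.0007 -0.001  -0.0021] 0.19
[[0.0009, 0.0021, 0.0008, -0.0034]]
o 195 ((655.01708984375, -40.68281173706055), 19.789493560791016) 0.10551495543372609
w 193 ((520.0424194335938, -54.41725540161133), 19.779428482055664) 0.10537366071804766
```

View pics/t8.png

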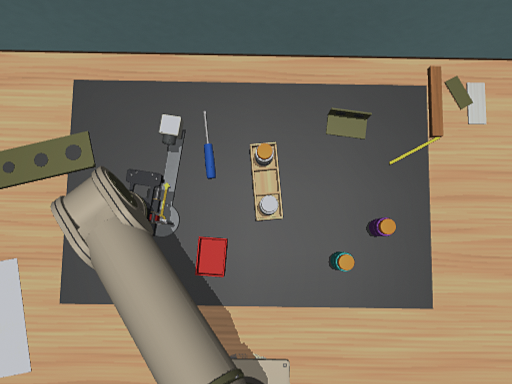

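Knob gripped at 13.8 mm. Both caps measure in place: orange at (0.655,-0.041), white at (0.520,-0.054). The turn needed is a ≈ 24.6°, about 0.43 rad, and I turn in steps.

Call:
drive_tool:
  increments:
    - [0, 0, 0, 0.03]
    - [0, 0, 0, 0.05]
    - [0, 0, 0, 0.05]
    - [0, 0, 0, 0.05]
    - [0, 0, 0, 0.05]
    - [0, 0, 0, 0.04]

```text
time_s: 20.4
ee_pos: [0.4776, 0.2329, 0.1622]
ee_rot: [-89.3, 0.4, -114.4]
ft_force: [0.0, 0.2, 0.7]
grip_width: 0.0138
```

```bash
python3 - <<'E'
from h import *
plan(.4777,.2322,.162,-122.4,1)
s=sensors.read_state();print(s['ft_force'],s['ft_torque'])
E
```

```text
t 20.4 at [0.4776 0.2329 0.1622] [ -89.33    0.45 -114.43] F [0.  0.2 0.7] w 0.0138 delta [ 0.0001 -0.0007 -0.0002] -7.97
[[0.0007, 0.0002, 0.0004, 0.1391]]
[0.00628768 0.23212815 0.70515509] [-0.08485536  0.20440062  0.08527676]
```

Low forces and no slip. I finish the turn.

Call:
drive_tool:
  increments:
    - [0, 0, 0, 0.05]
    - [0, 0, 0, 0.05]
    - [0, 0, 0, 0.03]
    - [0, 0, 0, 0]

```text
time_s: 20.8
ee_pos: [0.4778, 0.2328, 0.1621]
ee_rot: [-89.4, 0.5, -122.6]
ft_force: [-0.4, -0.6, 1.0]
grip_width: 0.0137
```

```bash
python3 - <<'E'
from h import *
plan(.4777,.2322,.162,-122.4,1)
w=save('wrist','w9'); s=sensors.read_state(); f=save('side','s9'); t=save('top','t9')
print(s['ee_pos'],s['ee_rot'])
W,c=wristpts(w,s)
for n,P,im,b in (('side',pts(f),f['img'].astype(int),(230,310,265,310)),('top',pts(t),t['img'].astype(int),(140,215,170,240)),('wrist',W,w['img'].astype(int),(100,400,80,260))):
    m=np.zeros(im.shape[:2],bool);m[b[2]:b[3],b[0]:b[1]]=1
    m&=(im[...,0]>120)&(im[...,1]>100)&(im[...,2]<90)&(P[...,2]>.02)&(P[...,2]<.06)
    q=P[m][:,:2]
    if len(q)<5: print(n,len(q));continue
    l=cv2.fitLine(q.astype(np.float32),cv2.DIST_HUBER,0,.001,.001).ravel()
    print(n,len(q),l,np.rad2deg(np.arctan2(l[1],l[0])))
E
```

```text
t 20.8 at [0.4778 0.2328 0.1621] [ -89.39    0.54 -122.59] F [-0.4 -0.6  1. ] w 0.0137 delta [-0.0001 -0.0006 -0.0001] 0.19
[[0.0006, 0.0001, 0.0003, -0.0033]]
[0.47780514 0.23283439 0.16212565] [ -89.38605398    0.53542069 -122.52141929]
side 74 [ 0.52463895 -0.8513248   0.48484504  0.22288984] -58.35606
top 88 [ 0.5633716  -0.82620364  0.5064591   0.18843172] -55.710716
wrist 440 [ 0.5257128  -0.8506621   0.4998132   0.20126013] -58.283756
```

View pics/w9.png

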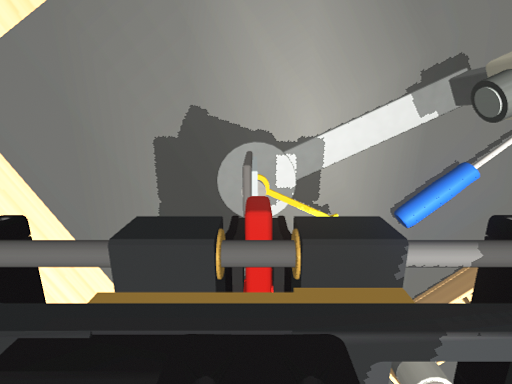

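View pics/s9.png

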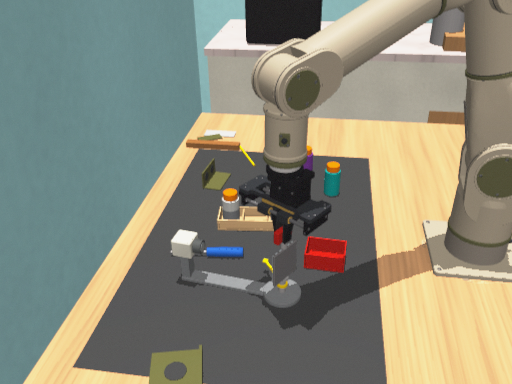

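```bash
python3 - <<'E'
from h import *
t=dict(np.load('pics/top0.npz')); s=dict(np.load('pics/t9.npz')); f0=dict(np.load('pics/side0.npz')); f9=dict(np.load('pics/s9.npz'))
for n,f,b in (('top0',t,(140,215,170,240)),('top9',s,(140,215,170,240)),('side0',f0,(230,310,255,310)),('side9',f9,(230,310,255,310))):
    P=pts(f);im=f['img'].astype(int);m=np.zeros(im.shape[:2],bool);m[b[2]:b[3],b[0]:b[1]]=1
    m&=(im[...,0]>120)&(im[...,1]>100)&(im[...,2]<90)
    # project pixel rays to pointer plane z=.037 (no depth noise)
    v,u=np.nonzero(m);K=f['intrinsics'];d=np.stack([(u-K[0,2])/K[0,0],(v-K[1,2])/K[1,1],np.ones(len(u))],-1)@f['R'];o=-f['R'].T@f['t']
    X=o+d*((.037-o[2])/d[:,2])[:,None]; r=X[:,:2]-[.4778,.2325]; R=np.hypot(*r.T); k=(R>.05)&(R<.12)
    a=np.rad2deg(np.arctan2(r[k,1],r[k,0]));print(n,len(u),k.sum(),R.max(),'angle of outer part',np.median(a), a.std())
E
python3 -c "
from h import *
s=sensors.read_state();print(s['time_s'],s['ee_pos'],s['ee_rot'],s['ft_force'],s['grip_width'])"
```

```text
top0 87 44 0.09810748062581082 angle of outer part -8.794434217932954 1.6122457293539865
top9 102 54 0.10025571621353804 angle of outer part -57.006998145797624 2.0456733632105997
side0 180 82 0.09802746155455672 angle of outer part -5.92911149515622 3.371149525096463
side9 118 61 0.0987299390323789 angle of outer part -57.003512019165825 2.793325524776851
20.95 [0.47781034 0.23282864 0.16213444] [ -89.38651609    0.53660266 -122.4658288 ] [ 0.04791849 -0.18088215  0.65016953] 0.013846078122983108
```

Both cameras put the yellow pointer at -57.0°, and the bearing from the mirror axis to the orange cap is -57.0°. The arm is steady, so I hand in.

```bash
python3 -c "
from h import *
print(bot.finish_job())"
```

```text
the job is handed in; nothing more can be done
None
```

Both tins stand upright in the crate's two end cells: the orange-capped one in the far cell and the white-capped one in the near cell. The mirror is turned about 24.6°, and I handed in at about 21 s while still gripping the knob and holding that angle.

- **Tins:** the last measurements put the orange cap at (0.655, -0.041) and the white cap at (0.520, -0.054), each within about 2 mm of its cell centre. Both were set down under grip before release. The white tin touched down hard, with 41 N at the wrist through the tin. I backed off, which raised it about 2 mm, then pressed it down again at 25 N and released it.
- **Mirror:** the yellow pointer reads -57.0° from its outer part in both the top and side cameras, matching the -57.0° bearing to the orange cap. Rougher line fits over the whole pointer gave -55.7° to -58.4°.
- **Hold:** the grip was 13.8 mm on the 14 mm knob, with forces under about 1 N. The wrist angle eased back about 0.1° before I handed in.
- **Bystanders:** the red bin, screwdriver and bracket look unmoved in the pictures. I did not measure them again.

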